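Straighten a row of mould inserts with a straightedge

TASK

Three small steel mould inserts stand in a ragged row on the polishing bench. Use the aluminium straightedge with the black handle to push the row until all three inserts stand with a long side flat against the same long face of the straightedge, in one straight line. Leave the straightedge standing there against the row, and do not touch the inserts with the gripper or the arm.

Things in the scene. Friction and masses are not known exactly. Their poses are not given: they have to be found in the camera images.
- straightedge: aluminium bar 240 mm long (y), 20 thick (x), 26 high, standing between robot and row, with an upright black handle in the middle, 16 mm thick (x), 44 long (y), its top 76 mm above the bench. 0.36 kg, loose. Origin: centre of its underside; long faces at x = +10 and -10 mm, both serve; z up. Pinch the handle across its 16 mm from above, about 55 mm above the bench, to keep the fingers over the inserts.
- insert_a: one of three like mould inserts, in any place of the row: steel block 30 mm deep (x), 40 long (y), 22 high, about 0.17 kg, loose, with a blue-bottomed pocket on top. Origin: centre of its underside; +x points away from the robot, square to its 40 mm faces; z up. Neighbours stand about 70 mm apart. It slides, and turns flush to a flat face pushed some 35 mm on against it.
- insert_b: one of three like mould inserts, in any place of the row: steel block 30 mm deep (x), 40 long (y), 22 high, about 0.17 kg, loose, with a blue-bottomed pocket on top. Origin: centre of its underside; +x points away from the robot, square to its 40 mm faces; z up. Neighbours stand about 70 mm apart. It slides, and turns flush to a flat face pushed some 35 mm on against it.
- insert_c: one of three like mould inserts, in any place of the row: steel block 30 mm deep (x), 40 long (y), 22 high, about 0.17 kg, loose, with a blue-bottomed pocket on top. Origin: centre of its underside; +x points away from the robot, square to its 40 mm faces; z up. Neighbours stand about 70 mm apart. It slides, and turns flush to a flat face pushed some 35 mm on against it.
Mind the look-alikes: they are no part of the job. Leave any yellow look-alike of the insert_c alone.

How it is judged:
By the outcome, as a careful person would: the job done as asked, in the order asked, and still so for the second after the job is handed in, with the robot touching nothing.
It also fails if it takes over 34 s, if anything falls off the work surface, if the arm or the gripper's body presses on something with over 40 N, if the wrist force passes 120 N, or if a joint passes its speed limit or range.

ROBOT

A 6-joint arm with a two-finger parallel gripper is mounted at the origin on the work surface. World frame = base frame: x ahead of the robot, y to its left, z up, the work surface at z = 0. Lengths are in m, angles in rad, forces in N, time in s.
With the tool pointing down it reaches from about 0.375 to 0.975 m from the base axis. Payload 3.8 kg.
Tool frame: the origin (TCP) lies at the very end of the fingers, on their centre line; the grasp point (between the pads) lies 19 mm behind it; z points along the fingers, y is the line along which they close (so a half turn about z gives the same grasp; the last joint's range is limited). The gripper opens to 85 mm and grips with 20 to 120 N. Pads are 22 mm wide; open, the fingers measure 114 mm over their backs; the gripper's body (76 mm by 85 mm) begins 54 mm behind the grasp point. The pads swing forward as they close: fully open they stand 13 mm farther back than shut.
Start: joints at [-1.338, 0.264, 1.604, -0, 1.274, -0.037], TCP at [0.18, -0.651, 0.231] pointing down, gripper open.
Joint ranges: [-2.63, 2.63], [-0.94, 2.18], [0.31, 2.57], [-1.31, 4.45], [0, 2.66], [-2.55, 2.55]. Speed limits (rad/s): [2.57, 2.57, 3.14, 3.14, 3.14, 3.14].

INTERFACE

Orientations are given as a rotation vector (axis times angle).
In Python, from workcell import monitor, viewer, job gives the robot as it stands. The module is installed in compiled form; this text tells all that it offers.
- The arm moves only by the tool step_arm, never from a script. Its argument "series" is one flat list of numbers, 4 for each row, row after row: the shift along the tool's x, y, z in m, then the turn about the tool's z in rad. A call has 1 to 8 rows; each row is the pose to reach, as a shift and turn from the pose commanded when the call began, along the tool's axes at that moment; what a row does not reach only later rows make up. A row lasts 1/8 s, in which the tool goes at most 62.5 mm and 10.7 degrees, less where a joint would pass 70% of its speed; a pose out of reach is approached as far as the arm can. A call with a gripper value outside its range is refused whole. "gripper" is the opening, from 0 (shut) to 1 (fully open), set as the call begins (left out, the last holds). The fingers move at their own pace and stop on an object; "newtons" is the grip in N (left out, the last holds). Time passes only in rows, so rows that repeat a pose let the fingers close. It gives the time, the measured TCP pose, the force, the opening and the grip force at its end, in the units of the state.
- monitor.read_state(): the state, without advancing time (a new reading comes with each control period).
- viewer.read_camera(name): name is "scene" or "top" or "wrist"; returns a dict with "image" (384x512x3 uint8, red, green, blue), "intrinsics" (3x3 intrinsics, pixels), "T" (4x4, takes a point from camera to world coordinates); the wrist camera has in their place "hand_eye" (4x4, takes a point from camera to tool coordinates, whose origin is the TCP and whose axes are the flange's). Camera axes: x right, y up, looking along -z (the intrinsics and any distortion apply to the point x, -y, -z); pixel columns grow to the right and rows downward; lengths in m; the calibration is good to about 2 mm. A picture is of the moment at which its call begins: read the wrist's pose just before it. There is no depth.
- job.finish_job(): hands the job in; it is judged then, once.
Trained networks look in a picture, given as the dict that the camera call returned (one of the last four; its "shot" number tells which), for a name from the list of things; names that differ only in an ending like _2 or _b are one class to them, and where a whole thing is asked for, a point or a joint stands for the part that bears it (a point fixed in the world has none). Each returns a list of dicts, best first, with "score" (0 to 1); they miss things now and then, are a little off and sometimes report something else, mostly with a low value. They report only what shows in the picture. A call takes as long as a camera call. They do not tell look-alikes from the thing itself.
- viewer.boxes_of(picture, label): "extent" ([centre column, centre row, width, height] in pixels, round what is visible of it).
- viewer.spot_point(picture, label): "point" ([column, row] in pixels: a listed point, or the origin of a listed thing).
The state is a dict: "time": time; "q": joint angles; "joint_vel": joint speeds; "joint_torque": joint torques, N m; "tool_pos": TCP position; "tcp_rot": TCP orientation; "wrist_force": force on the tool from outside, world axes, zero at the start; "torque": the same for the moment, N m; "width": opening from 0.0 (shut) to 1.0 (fully open); "grip_force": force on a finger pad.
Only numpy, scipy, OpenCV 4.12 (cv2) and the standard library are available. Lean on these libraries where they do the work, as an engineer would, in place of code of your own. Each camera call takes 0.05 s, during which the arm holds its last target. There are 200 camera calls.

## Working session

There is one attempt and no reset: what is moved stays moved. The work goes in short steps, Python scripts to look and compute and a tool call to move; the robot and the scene stay as the last step left them, time stands still between calls to the robot, and variables do not carry over. Pictures are saved under pics/ and viewed, at most 10 in all, crops included, and the job is handed in when it is done.

Besides the shell and the picture viewer there is one more tool, called after "Call:" by a JSON object that holds its "api" and its "payload". step_arm: Moves the arm, as the interface text tells. Its arguments: {"type":"object","properties":{"series":{"type":"array"},"gripper":{"type":"number"},"newtons":{"type":"number"}},"required":["series"]}

```bash
mkdir -p pics
cat > h.py <<'E'
import numpy as np, cv2
from scipy.spatial.transform import Rotation as R
from workcell import monitor, viewer, job
def ray(p,u,v):
    K=np.array(p["intrinsics"]);T=np.array(p["T"])
    d=np.linalg.inv(K)@[u,v,1]; d=T[:3,:3]@[d[0],-d[1],-d[2]]
    return T[:3,3],d
def at(p,u,v,z):
    o,d=ray(p,u,v); return o+d*(z-o[2])/d[2]
def proj(p,X):
    K=np.array(p["intrinsics"]);T=np.array(p["T"])
    c=T[:3,:3].T@(np.asarray(X)-T[:3,3]); q=K@[c[0],-c[1],-c[2]]; return q[:2]/q[2]
E
python3 - <<'E'
from h import *
np.set_printoptions(precision=4,suppress=True)
s=monitor.read_state(); print(s)
ims=[]
for n in("top","scene"):
    p=viewer.read_camera(n); print(n,p.keys(),p["T"],p["intrinsics"]); 
    cv2.imwrite(f"pics/{n}0.png",cv2.cvtColor(p["image"],cv2.COLOR_RGB2BGR))
    for l in("straightedge","insert_a"):
        for b in viewer.boxes_of(p,l): print(l,b)
        for b in viewer.spot_point(p,l): print(l,b, at(p,*b["point"],0))
E
```

```text
{'time': 0.0, 'q': array([-1.3379,  0.2647,  1.6054, -0.    ,  1.2737, -0.0369]), 'joint_vel': array([ 0.0006, -0.0007,  0.0018, -0.001 , -0.0001,  0.0015]), 'joint_torque': array([  0.0019, -51.5112, -36.7315,  -0.0003,   0.0129,  -0.    ]), 'tool_pos': array([ 0.1797, -0.6499,  0.23  ]), 'tcp_rot': array([-3.1109, -0.4222,  0.0003]), 'wrist_force': array([ 0.0499,  0.9238, -0.1261]), 'torque': array([-0.0132,  0.0307, -0.0007]), 'grip_force': 0.0, 'width': 1.001860730089414}
top dict_keys(['image', 'intrinsics', 'T', 'shot']) [[ 0.1493  0.9651 -0.2153  0.3766]
 [-0.9888  0.145  -0.0359  0.009 ]
 [-0.0035  0.2182  0.9759  0.9264]
 [ 0.      0.      0.      1.    ]] [[472.2584   0.     249.6478]
 [  0.     472.2584 189.7523]
 [  0.       0.       1.    ]]
straightedge {'extent': [258.9, 264.6, 121.6, 48.5], 'score': 0.64}
straightedge {'point': [258.8, 264.1], 'score': 0.9} [0.4374 0.0035 0.    ]
insert_a {'extent': [305.0, 188.9, 22.3, 20.6], 'score': 0.9}
insert_a {'extent': [183.2, 180.4, 25.6, 26.6], 'score': 0.87}
insert_a {'extent': [166.1, 143.2, 22.1, 25.6], 'score': 0.84}
in
[... 1448 characters left out ...]
nsert_a {'extent': [372.6, 201.6, 25.0, 24.5], 'score': 0.68}
insert_a {'extent': [345.9, 229.7, 33.5, 27.5], 'score': 0.66}
insert_a {'extent': [305.9, 165.4, 22.4, 22.1], 'score': 0.66}
insert_a {'point': [243.6, 213.3], 'score': 0.96} [0.5605 0.002  0.    ]
insert_a {'point': [286.5, 206.4], 'score': 0.71} [0.5795 0.081  0.    ]
insert_a {'point': [213.7, 241.1], 'score': 0.68} [ 0.6008 -0.0744  0.    ]
insert_a {'point': [339.9, 235.4], 'score': 0.64} [0.6873 0.1218 0.    ]
insert_a {'point': [370.8, 204.6], 'score': 0.61} [0.6472 0.223  0.    ]
insert_a {'point': [304.6, 169.7], 'score': 0.6} [0.4959 0.1754 0.    ]
insert_a {'point': [332.5, 190.7], 'score': 0.56} [0.58   0.1846 0.    ]
```

View pics/top0.png

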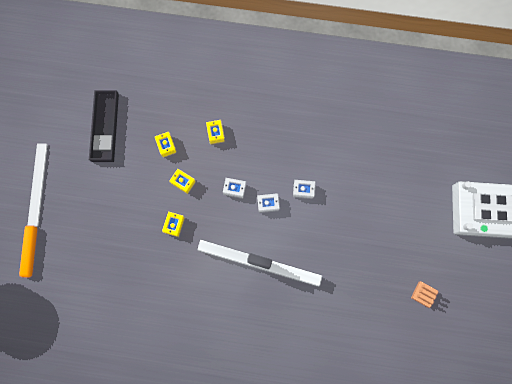

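View pics/scene0.png

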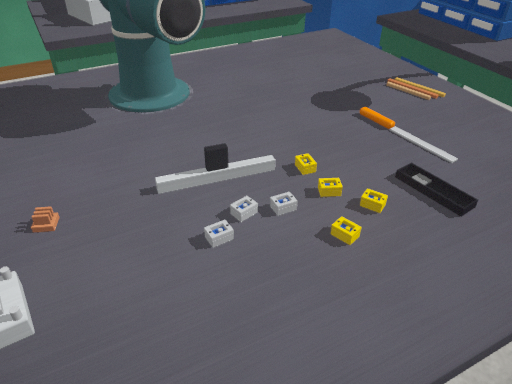

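The top view shows three grey inserts with blue pockets at (235,187), (268,203) and (304,189). Four yellow look-alikes are at (183,181), (173,224), (166,144) and (216,131). The straightedge runs from (200,246) to (320,281) with its handle at (260,262). The orange-handled bar at (35,210) could also be mistaken for it. I choose the bar with the black handle and the three grey inserts, and next measure the yaws and check a close crop.

```bash
cat >> h.py <<'E'
def grey(p,px,zt,rad=24,thr=150):
    im=p["image"].astype(int); m=((im.min(2)>thr)&(im.max(2)-im.min(2)<40)).astype(np.uint8)
    if px is not None:
        k=np.zeros_like(m); cv2.circle(k,(int(px[0]),int(px[1])),rad,1,-1); m&=k
    n,l,st,_=cv2.connectedComponentsWithStats(m,connectivity=8)
    i=1+np.argmax(st[1:,4]); c=np.argwhere(l==i)[:,::-1]
    W=np.array([at(p,u,v,zt)[:2] for u,v in c])
    (cx,cy),(w,h),a=cv2.minAreaRect((W*1000).astype(np.float32))
    if w<h: w,h,a=h,w,a+90   # a: direction of the long side
    yaw=(a-90+90)%180-90     # long side relative to y
    return round(cx,1),round(cy,1),round(w,1),round(h,1),round(yaw,1)
E
python3 - <<'E'
from h import *
np.set_printoptions(precision=4,suppress=True)
p=viewer.read_camera("top")
for q in((235,187),(268,203),(304,189)): print(q,grey(p,q,.022,17))
print("edge",grey(p,(225,252),.026,70))
print("edge",grey(p,(290,275),.026,40))
# handle dark top
im=p["image"]; sub=im[240:285,235:290].max(2); m=(sub<55).astype(np.uint8)
W=np.array([at(p,u+235,v+240,.076)[:2] for v,u in np.argwhere(m)])*1000
print("handle",len(W),cv2.minAreaRect(W.astype(np.float32)))
for b in viewer.spot_point(p,"straightedge"): print(b)
s=monitor.read_state();print(R.from_rotvec(s["tcp_rot"]).as_matrix(), s["tool_pos"])
c=cv2.resize(im[110:300,140:340],None,fx=4,fy=3.99,interpolation=cv2.INTER_CUBIC)[160:,:]
cv2.imwrite("pics/crop.png",cv2.cvtColor(c[:600],cv2.COLOR_RGB2BGR))
E
```

```text
(235, 187) (577.1, 74.0, 41.9, 33.7, -2.4)
(268, 203) (557.2, 3.4, 41.9, 33.0, 14.4)
(304, 189) (594.8, -62.3, 43.0, 33.9, 4.4)
edge (442.8, 31.5, 185.1, 21.3, -7.8)
edge (431.6, -50.2, 131.3, 21.4, -7.8)Traceback (most recent call last):
  File "<stdin>", line 10, in <module>
cv2.error: OpenCV(4.12.0) /io/opencv/modules/imgproc/src/convhull.cpp:143: error: (-215:Assertion failed) total >= 0 && (depth == CV_32F || depth == CV_32S) in function 'convexHull'
```

Run:
```python
from h import *
np.set_printoptions(precision=4,suppress=True)
p=viewer.read_camera("top")
im=p["image"]
print("edge",grey(p,(260,268),.026,68))
for z in(.026,):
  for e in((199,245),(320,282)): print(at(p,*e,z))
sub=im[240:285,235:290].max(2); print(sub.min()); m=(sub<60).astype(np.uint8)
W=np.array([at(p,u+235,v+240,.076)[:2] for v,u in np.argwhere(m)])*1000
if len(W)>5: print("handle",len(W),cv2.minAreaRect(W.astype(np.float32)))
b=viewer.spot_point(p,"straightedge");print(b)
s=monitor.read_state();print(R.from_rotvec(s["tcp_rot"]).as_matrix(), s["tool_pos"],s["time"])
c=cv2.resize(im[150:295,150:340],None,fx=4,fy=4,interpolation=cv2.INTER_CUBIC)
cv2.imwrite("pics/crop.png",cv2.cvtColor(c,cv2.COLOR_RGB2BGR))
```

```text
edge (439.0, 4.0, 240.6, 21.3, -7.8)
[0.4543 0.1214 0.026 ]
[ 0.42   -0.1144  0.026 ]
55
[{'point': [258.0, 262.8], 'score': 0.75}]
[[ 0.9638  0.2666  0.    ]
 [ 0.2666 -0.9638 -0.    ]
 [ 0.      0.     -1.    ]] [ 0.1799 -0.6506  0.2313] 0.65
```

View pics/crop.png

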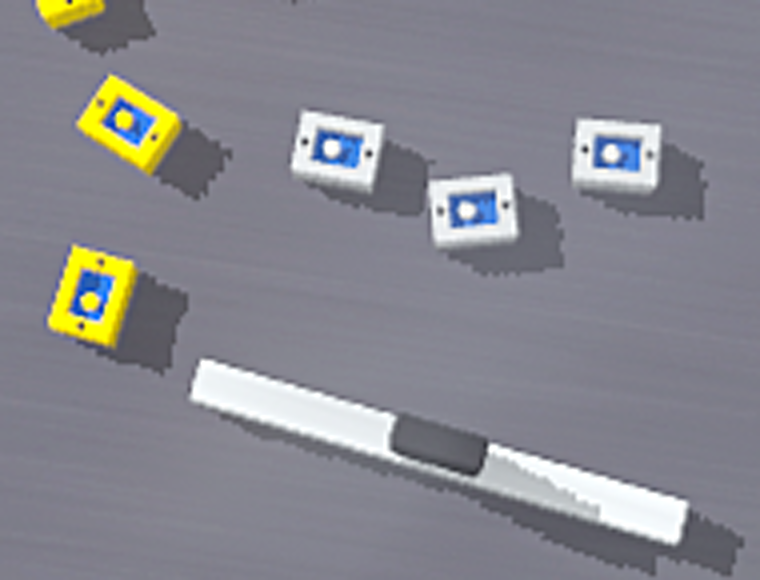

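The crop shows a plain white bar with a black handle, and three grey-white inserts above it. The yellow blocks stand apart to the left. The bar measures 240.6 × 21.3 mm with its centre at (0.439, 0.004) and a yaw of −7.8°, which matches the given size. Now I move over the handle.

Call:
{"api": "step_arm", "payload": {"series": [0.03,-0.04,0,-0.09,0.06,-0.08,0,-0.18,0.09,-0.12,0,-0.27,0.12,-0.16,0,-0.36,0.15,-0.2,0,-0.45,0.18,-0.24,0,-0.54,0.21,-0.28,0,-0.63,0.24,-0.32,0,-0.72], "gripper": 1, "newtons": 60}}

```text
time: 1.65
tool_pos: [0.3264, -0.2768, 0.2317]
tcp_rot: [2.762, 1.495, 0.001]
wrist_force: [0.2, 0.1, 0.1]
width: 1.001
grip_force: 0.0
```

```bash
cat >> h.py <<'E'
def go(x,y,z,yaw_deg):
    "remaining shift/turn in tool axes; yaw = world angle of tool y"
    s=monitor.read_state(); M=R.from_rotvec(s["tcp_rot"]).as_matrix()
    a=np.degrees(np.arctan2(M[1,1],M[0,1]))
    print("t",round(s["time"],2),"pos",s["tool_pos"].round(4),"toolyaw",a.round(2),"tilt",M[2,2].round(5),"F",s["wrist_force"].round(1),"w",round(s["width"],3))
    print("shift",(M.T@(np.array([x,y,z])-s["tool_pos"])).round(4),"turn",np.radians(a-yaw_deg).round(4),"toolx",M[:2,0].round(3))
E
python3 -c "
from h import *
go(.439,.004,.12,-7.8)"
```

```text
t 1.65 pos [ 0.3264 -0.2768  0.2317] toolyaw -33.15 tilt -1.0 F [0.2 0.1 0.1] w 1.001
shift [ 0.2967 -0.0594  0.1116] turn -0.4424 toolx [0.547 0.837]
```

Call:
{"api": "step_arm", "payload": {"series": [0.05,-0.01,0,-0.08,0.1,-0.02,0.02,-0.16,0.15,-0.03,0.04,-0.24,0.2,-0.04,0.06,-0.32,0.25,-0.05,0.08,-0.4,0.297,-0.059,0.1,-0.442,0.297,-0.059,0.112,-0.442,0.297,-0.059,0.112,-0.442]}}

```text
time: 2.65
tool_pos: [0.4384, 0.0024, 0.1183]
tcp_rot: [-2.368, -2.062, 0.004]
wrist_force: [0.3, -0.5, 0.2]
width: 0.998
grip_force: 0.0
```

```bash
python3 -c "
from h import *
go(.439,.004,.036,-7.8)
p=viewer.read_camera('scene'); cv2.imwrite('pics/s1.png',cv2.cvtColor(cv2.resize(p['image'][60:300,110:400],None,fx=2.5,fy=2.5),cv2.COLOR_RGB2BGR))
p=viewer.read_camera('wrist'); print(p['hand_eye']);H=np.array(p['hand_eye'])
cv2.imwrite('pics/w1.png',cv2.cvtColor(p['image'],cv2.COLOR_RGB2BGR))
s=monitor.read_state(); T=np.eye(4);T[:3,:3]=R.from_rotvec(s['tcp_rot']).as_matrix();T[:3,3]=s['tool_pos'];p['T']=T@H
print(p['T'], [proj(p,q) for q in ([.439,.004,.076],[.459,-.0,.026])])
"
```

```text
t 2.65 pos [0.4384 0.0024 0.1183] toolyaw -7.92 tilt -1.0 F [ 0.3 -0.5  0.2] w 0.998
shift [0.0017 0.0006 0.0823] turn -0.0021 toolx [0.138 0.99 ]
[[-2.73240392e-04  9.53769691e-01  3.00538355e-01  7.72378307e-02]
 [ 9.99999592e-01  1.85885418e-06  9.03270272e-04  5.79345584e-04]
 [ 8.60953151e-04  3.00538479e-01 -9.53769302e-01 -1.42731318e-01]
 [ 0.00000000e+00  0.00000000e+00  0.00000000e+00  1.00000000e+00]]
[[ 9.90130181e-01  1.33494125e-01  4.26795491e-02  4.50920397e-01]
 [-1.40149642e-01  9.44292077e-01  2.97776008e-01  7.79947037e-02]
 [-5.50612388e-04 -3.00818536e-01  9.53681239e-01  2.62354880e-01]
 [ 0.00000000e+00  0.00000000e+00  0.00000000e+00  1.00000000e+00]] [array([256.80317925, 215.5942771 ]), array([284.04742986, 192.40455332])]
```

View pics/w1.png

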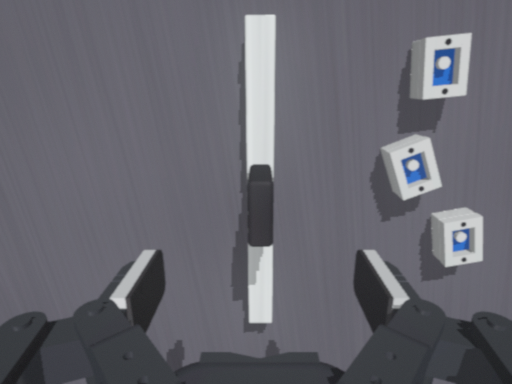

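The wrist picture shows the handle at (260,205), centred between the pads at columns 150 and 368 and square to them. The three inserts are clear on the right. I descend and close.

Call:
{"api": "step_arm", "payload": {"series": [0.002,0.001,0.02,0,0.002,0.001,0.04,0,0.002,0.001,0.06,0,0.002,0.001,0.082,0,0.002,0.001,0.082,0,0.002,0.001,0.082,0]}}

```text
time: 3.5
tool_pos: [0.4418, 0.0035, 0.0385]
tcp_rot: [2.371, 2.059, 0.002]
wrist_force: [0.7, -0.7, 1.2]
width: 0.999
grip_force: 0.0
```

Call:
{"api": "step_arm", "payload": {"series": [0,0,0,0,0,0,0,0,0,0,0,0,0,0,0,0,0,0,0,0,0,0,0,0], "gripper": 0, "newtons": 60}}

```text
time: 4.25
tool_pos: [0.441, 0.0044, 0.0375]
tcp_rot: [2.37, 2.062, 0.0]
wrist_force: [-1.7, 0.1, 3.7]
width: 0.178
grip_force: 59.1
```

```bash
python3 -c "
from h import *
go(.530,.004,.036,5)
p=viewer.read_camera('scene'); cv2.imwrite('pics/s1.png',cv2.cvtColor(cv2.resize(p['image'][60:300,110:400],None,fx=2.5,fy=2.5),cv2.COLOR_RGB2BGR))
"
```

```text
t 4.25 pos [0.441  0.0044 0.0375] toolyaw -7.95 tilt -1.0 F [-1.7  0.1  3.7] w 0.178
shift [0.0119 0.0882 0.0015] turn -0.2261 toolx [0.138 0.99 ]
```

View pics/s1.png

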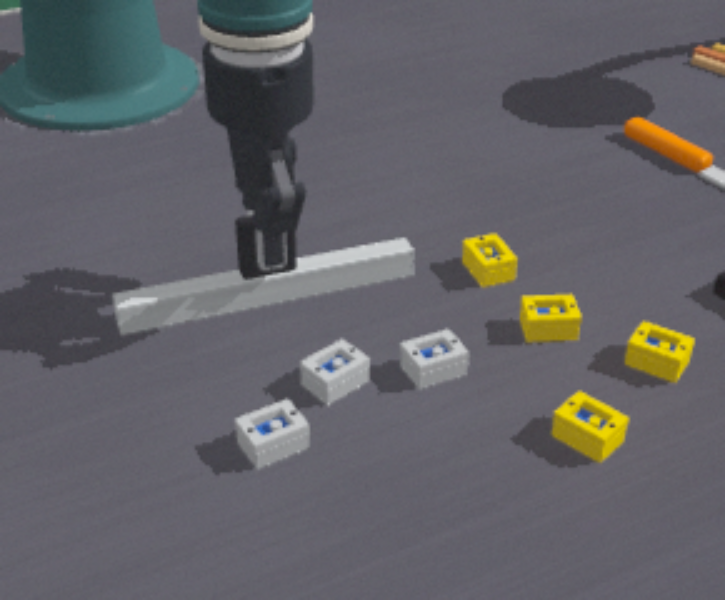

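The pads hold the black handle at (268,245) in the crop, and the bar stands on the bench clear of the inserts. Now I turn it toward the mean line of the row, still short of contact.

Call:
{"api": "step_arm", "payload": {"series": [0.001,0.01,0,-0.04,0.003,0.022,0,-0.09,0.005,0.036,0,-0.14,0.007,0.05,0,-0.19,0.009,0.06,0,-0.226,0.009,0.06,0,-0.226]}}

```text
time: 5.05
tool_pos: [0.5017, 0.0048, 0.0375]
tcp_rot: [-2.122, -2.316, 0.001]
wrist_force: [-2.5, 0.1, 5.6]
width: 0.181
grip_force: 60.0
```

```bash
python3 -c "
from h import *
go(.625,.010,.037,5)
p=viewer.read_camera('scene'); 
for b in viewer.spot_point(p,'insert_a'): print(b['score'],b['point'],at(p,*b['point'],0).round(4))
"
```

```text
t 5.05 pos [0.5017 0.0048 0.0375] toolyaw 5.0 tilt -1.0 F [-2.5  0.1  5.6] w 0.181
shift [-0.0056  0.1233  0.0004] turn 0.0 toolx [-0.087  0.996]
0.97 [343.1, 231.0] [0.681  0.1334 0.    ]
0.79 [306.9, 167.3] [0.4908 0.1844 0.    ]
0.73 [282.0, 205.5] [0.5735 0.0749 0.    ]
0.64 [216.9, 241.5] [ 0.6041 -0.07    0.    ]
0.58 [244.3, 213.3] [0.5611 0.0032 0.    ]
0.58 [330.4, 192.0] [0.5814 0.1786 0.    ]
```

Call:
{"api": "step_arm", "payload": {"series": [-0.005,0.01,0,0,-0.006,0.02,0,0,-0.006,0.028,0,0,-0.006,0.036,0,0,-0.006,0.044,0,0,-0.006,0.052,0,0,-0.006,0.06,0,0,-0.006,0.068,0,0]}}

```text
time: 6.15
tool_pos: [0.5647, 0.0045, 0.0376]
tcp_rot: [-2.117, -2.31, 0.013]
wrist_force: [-17.0, -1.3, 22.4]
width: 0.176
grip_force: 62.1
```

```bash
python3 -c "
from h import *
go(.61,.008,.037,5)
p=viewer.read_camera('scene'); cv2.imwrite('pics/s2.png',cv2.cvtColor(cv2.resize(p['image'][60:300,110:400],None,fx=2.5,fy=2.5),cv2.COLOR_RGB2BGR))
"
```

```text
t 6.15 pos [0.5647 0.0045 0.0376] toolyaw 5.0 tilt -0.99993 F [-17.   -1.3  22.4] w 0.176
shift [-0.0005  0.0455  0.0001] turn 0.0 toolx [-0.087  0.996]
```

View pics/s2.png

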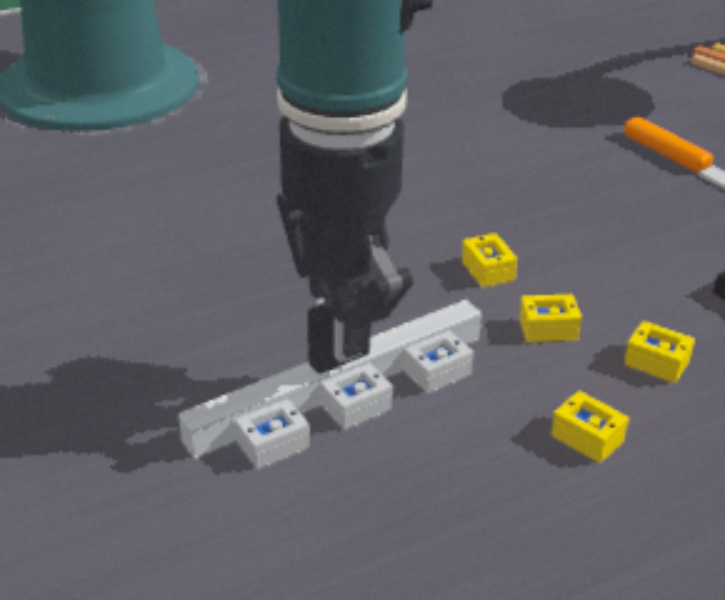

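All three inserts now stand near the face, at (272,430), (358,393) and (440,360) in the crop. The yellow blocks are clear. I push about 40 mm farther.

Call:
{"api": "step_arm", "payload": {"series": [0,0.006,-0.0005,0,0,0.012,-0.0005,0,0,0.018,-0.0005,0,0,0.024,-0.0005,0,0,0.03,-0.0005,0,0,0.036,-0.0005,0,0,0.04,-0.0005,0,0,0.042,-0.0005,0]}}

```text
time: 7.2
tool_pos: [0.6062, 0.0082, 0.0376]
tcp_rot: [-2.117, -2.31, 0.014]
wrist_force: [-16.6, -1.4, 18.6]
width: 0.176
grip_force: 61.5
```

```bash
python3 -c "
from h import *
go(.61,.008,.037,5)
p=viewer.read_camera('scene'); cv2.imwrite('pics/s3.png',cv2.cvtColor(cv2.resize(p['image'][130:290,160:360],None,fx=3.7,fy=3.7,interpolation=2),cv2.COLOR_RGB2BGR))
"
```

```text
t 7.2 pos [0.6062 0.0082 0.0376] toolyaw 4.99 tilt -0.99993 F [-16.6  -1.4  18.6] w 0.176
shift [-0.0005  0.0038  0.0006] turn -0.0002 toolx [-0.087  0.996]
```

View pics/s3.png

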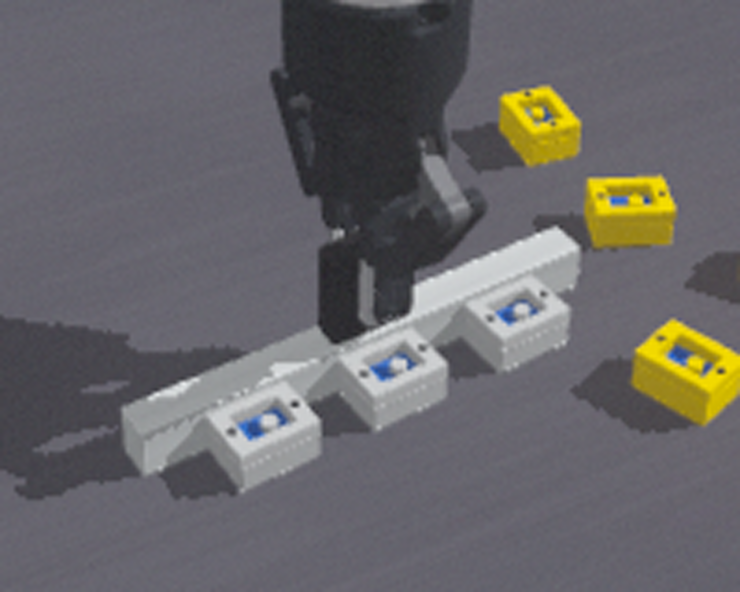

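The bar's long face and all three inserts at (265,430), (393,370) and (518,315) look flush. I push a little more for margin, ease off the load and open.

Call:
{"api": "step_arm", "payload": {"series": [0,0.003,0,0,0,0.006,0,0,0,0.008,0,0,0,0.008,0,0,0,0.0075,-0.0005,0,0,0.007,-0.0007,0,0,0.0067,-0.001,0,0,0.0067,-0.001,0]}}

```text
time: 8.25
tool_pos: [0.6144, 0.0089, 0.0376]
tcp_rot: [-2.119, -2.312, 0.009]
wrist_force: [-8.1, -1.0, 6.2]
width: 0.18
grip_force: 60.0
```

Call:
{"api": "step_arm", "payload": {"series": [0,0,0,0,0,0,0,0,0,0,0,0,0,0,0,0,0,0,0,0,0,0,0,0], "gripper": 1}}

```text
time: 9.0
tool_pos: [0.6184, 0.0091, 0.0388]
tcp_rot: [2.123, 2.316, 0.0]
wrist_force: [1.4, 0.6, 1.5]
width: 0.999
grip_force: 0.0
```

Call:
{"api": "step_arm", "payload": {"series": [0,0,-0.02,0,0,0,-0.05,0,0,0,-0.1,0,0,0,-0.15,0,-0.05,0,-0.18,0,-0.1,0,-0.2,0,-0.16,0,-0.2,0,-0.22,0,-0.2,0]}}

```text
time: 10.0
tool_pos: [0.638, -0.2118, 0.2417]
tcp_rot: [2.12, 2.314, 0.002]
wrist_force: [0.7, 0.2, 0.4]
width: 1.003
grip_force: 0.0
```

Call:
{"api": "step_arm", "payload": {"series": [-0.04,0,0,0,-0.09,0,0,0,-0.14,0,0,0,-0.19,0,0,0,-0.24,0,0,0,-0.24,0,0,0]}}

```text
time: 10.75
tool_pos: [0.6574, -0.4533, 0.2395]
tcp_rot: [2.126, 2.31, -0.001]
wrist_force: [-1.0, 0.3, -0.4]
width: 1.002
grip_force: 0.0
```

Run:
```python
from h import *
go(.6,0,.2,5)
p=viewer.read_camera('scene');t=viewer.read_camera('top')
c=cv2.resize(p['image'][150:270,165:345],None,fx=4,fy=2.5*1,interpolation=2)
d=cv2.resize(t['image'][130:230,170:350],None,fx=4,fy=3,interpolation=2)
cv2.imwrite('pics/f.png',cv2.cvtColor(np.vstack([c,d]),cv2.COLOR_RGB2BGR))
b=viewer.spot_point(t,'straightedge'); print(b)
# pocket (blue) centres of the grey inserts, in the top view
im=t['image'].astype(int); m=((im[...,2]-im[...,0]>60)).astype(np.uint8)
n,l,st,ce=cv2.connectedComponentsWithStats(m)
for i in range(1,n):
    if st[i,4]>15: print(ce[i].round(1), (at(t,*ce[i],.022)[:3]*1000).round(1))
```

```text
t 10.75 pos [ 0.6574 -0.4533  0.2395] toolyaw 4.75 tilt -1.0 F [-1.   0.3 -0.4] w 1.002
shift [ 0.4566 -0.0197  0.0387] turn -0.0044 toolx [-0.083  0.997]
[{'point': [269.3, 176.1], 'score': 0.6}]
[214.9 130.9] [686.2 129.9  22. ]
[164.7 143.3] [645.3 225.3  22. ]
[236.1 160.2] [631.8  78.   22. ]
[271.6 160.7] [641.2   7.9  22. ]
[305.5 164.5] [643.5 -59.7  22. ]
[181.9 180.4] [575.  177.2  22. ]
[172.7 222.9] [489.2 179.5  22. ]
```

View pics/f.png

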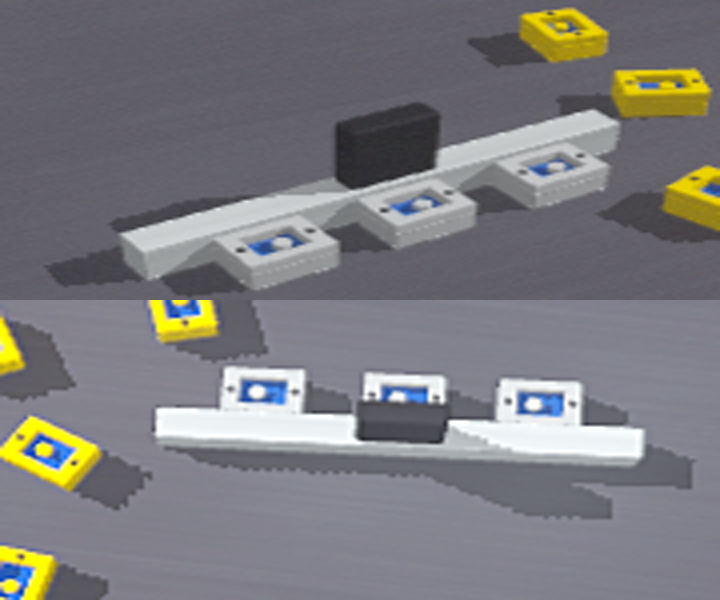

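Both views show all three inserts flush against the far face, at (280,245), (418,210) and (555,172) in the upper half. The bar stands upright and the yellow blocks have not moved. The outer pockets give a line at 4.9°, against the bar's 5.0°.

```bash
python3 -c "
from workcell import job; print(job.finish_job())"
```

```text
the job is handed in; nothing more can be done
None
```

I pushed the three grey inserts into one straight line, each with a long side flat against the far long face of the straightedge; the straightedge stands against them, the arm is clear, the yellow look-alikes were left alone, and I handed the job in at about 11 s of the 34 s.

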